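# Close the topping pans

## Robot

A 6-joint arm with a two-finger parallel gripper is mounted at the origin on the work surface. World frame = base frame: x ahead of the robot, y to its left, z up, the work surface at z = 0. Lengths are in m, angles in rad, forces in N, time in s.
With the tool pointing down it reaches from about 0.25 to 0.725 m from the base axis. Payload 9.7 kg.
Tool frame: the origin (TCP) lies midway between the tips of the shut fingers; the grasp point (between the pads) lies 19 mm behind it; z points along the fingers, y is the direction in which the jaws open and shut (so a half turn about z gives the same grasp; the last joint's range is limited). The gripper opens to 85 mm and grips with 20 to 120 N. Pads are 22 mm wide; open, the fingers measure 114 mm over their backs; the gripper's body (76 mm by 85 mm) begins 54 mm behind the grasp point. The pads swing forward as they close: fully open they stand 13 mm farther back than shut.
Start: joints at [1.294, 0.087, 0.176, 1.66, 0, 1.571], TCP at [0.15, 0.529, 0.231] pointing down, gripper open.
Joint ranges: [-3.13, 3.13], [-0.85, 1.81], [-1.15, 1.24], [-2.2, 2.28], [-1.44, 1.52], [-3.14, 3.14]. Speed limits (rad/s): [2.22, 2.22, 2.57, 3.14, 3.14, 3.14].

## Interface

Orientations are given as a rotation vector (axis times angle).
In Python, from bench import r gives the robot as it stands.
- The arm moves only by the shell command python3 -m creep 'ROWS' [FORCE]. ROWS is JSON, a list of rows, each a list of 3 entries, a list of its own where there are three numbers: the gripper command: -1 is shut, 1 is fully open, values between are in proportion, then the shift along the tool's x, y, z in units of 0.25 m (1.0 is 0.25 m), then the turn about the tool's z in units of 1.5 rad (1.0 is 1.5 rad). A call has 1 to 5 rows; each row is the pose to reach, as a shift and turn from the pose commanded when the call began, along the tool's axes at that moment; what a row does not reach only later rows make up. A row lasts 1/8 s, in which the tool goes at most 62.5 mm and 10.7 degrees, less where a joint would pass 70% of its speed; a pose out of reach is approached as far as the arm can. A call with a number of a shift or a turn outside -1 to 1 is refused whole. A call with a gripper value outside its range is refused whole. The fingers move at their own pace and stop on an object; FORCE is the grip in N (left out, the last holds). Time passes only in rows, so rows that repeat a pose let the fingers close. It gives the time, the measured TCP pose, the force and the opening at its end, in the units of the state.
- r.sense(): the state, without advancing time (a new reading comes with each control period).
- r.snapshot(name): name is "scene" or "top" or "wrist"; returns the picture (420x560x3 uint8, blue, green, red); there is no depth.
- r.camera_info(name): a dict with "K" (3x3 intrinsics, pixels), "dist_coeffs" ([k1, k2, p1, p2, k3] as OpenCV has them; the pictures are not rectified), "world_to_cam" (4x4, takes a point from world to camera coordinates); the wrist camera has in their place "hand_eye" (4x4, takes a point from camera to tool coordinates, whose origin is the TCP and whose axes are the flange's). Camera axes: x right, y down, z forward; pixel columns grow to the right and rows downward; lengths in m; the calibration is good to about 2 mm. A picture is of the moment at which its call begins: read the wrist's pose just before it. camera_info takes no time and is no camera call.
- r.hand_in(): hands the job in, once; it reports no verdict.
The state is a dict: "time": time; "joints": joint angles; "joint_vel": joint speeds; "tau": joint torques, N m; "ee_pos": TCP position; "eef_rot": TCP orientation; "force": force on the tool from outside, world axes, zero at the start; "torque": the same for the moment, N m; "grip_width": finger opening in m.
Only numpy, scipy, OpenCV 4.12 (cv2) and the standard library are available. Lean on these libraries where they do the work, as an engineer would, in place of code of your own. Each camera call takes 0.05 s, during which the arm holds its last target.

## Task

Close up the pizza counter: four open steel topping pans and their four steel lids (large round, small round, square, oblong) stand mixed up on the worktop. Put each lid on the pan of its own shape and size so that it sits fully down and flat in the mouth, and let go. Leave the pans where they are, and do not knock over or push aside the glass shaker and the white cup among them.

Things in the scene. Friction and masses are not known exactly. Their poses are not given: they have to be found in the camera images.
- lid_large: Steel lid of the large round pan, black knob up. Plate 122 mm across, 4 thick (12 to 16 mm above origin); below it a tapering plug, 78 mm across at the bottom, 84 at the plate (8 mm play in the pan); on top an upright round knob, 26 mm in diameter, 16 to 48 mm above origin. Origin: centre of the plug's underside, z up; when closed, 43 mm above the pan's origin.
- lid_small: Steel lid of the small round pan, black knob up. Plate 88 mm across, 4 thick (12 to 16 mm above origin); below it a tapering plug, 44 mm across at the bottom, 50 at the plate (8 mm play in the pan); on top an upright round knob, 26 mm in diameter, 16 to 48 mm above origin. Origin: centre of the plug's underside, z up; when closed, 43 mm above the pan's origin.
- lid_square: Steel lid of the square pan, bar handle up. Plate 102 (x) by 102 mm (y), 12 to 16 mm above origin; below it a plug 64 by 64 mm (8 mm play); on top a black bar, 44 mm along x, 16 thick along y (pinch it across y), 16 to 48 mm above origin. Origin: centre of plug's underside, z up; when closed, 43 mm above the pan's origin, sides along the pan's (any quarter turn).
- lid_oblong: Steel lid of the oblong pan, bar handle up. Plate 132 (x) by 82 mm (y), 12 to 16 mm above origin; below it a plug 94 by 44 mm (8 mm play); on top a black bar, 44 mm along x, 16 thick along y (pinch it across y), 16 to 48 mm above origin. Origin: centre of plug's underside, z up; when closed, 43 mm above the pan's origin, sides along the pan's (either way round).
- pan_large: Large round topping pan, bare steel, open at the top, with a flat flange round its mouth: inside diameter 100 mm, flange 120 mm across and 4 mm thick, 55 mm tall, body wall 3 mm. Loose but heavy (about 0.55 kg). Origin: centre of its underside, z up.
- pan_small: Small round topping pan, bare steel, open at the top, with a flat flange round its mouth: inside diameter 66 mm, flange 86 mm across and 4 mm thick, 55 mm tall, body wall 3 mm. Loose but heavy (about 0.4 kg). Origin: centre of its underside, z up.
- pan_square: Square topping pan, bare steel, open at the top, with a flat flange round its mouth: inside 80 mm (x) by 80 mm (y), flange 100 by 100 mm and 4 mm thick, 55 mm tall, body wall 3 mm. Loose but heavy (about 0.5 kg). Origin: centre of its underside, z up, x along one pair of sides.
- pan_oblong: Oblong topping pan, bare steel, open at the top, with a flat flange round its mouth: inside 110 mm (x) by 60 mm (y), flange 130 by 80 mm and 4 mm thick, 55 mm tall, body wall 3 mm. Loose but heavy (about 0.5 kg). Origin: centre of its underside, z up, x along its long side.
- shaker: Bystander: glass shaker with a metal cap, 44 mm across, 78 mm tall, standing among the pans and lids. Origin: centre of its underside, z up.
- ramekin: Bystander: empty white ceramic cup, 60 mm across, 42 mm tall, standing among the pans and lids. Origin: centre of its underside, z up.
There are look-alikes about, which are no part of the job. What is shaped like the lid_large but red or yellow is not meant.

How it is judged:
At the end, for the whole second after the job is handed in: Each lid is on its own pan: centres within 13 mm horizontally, lid origin 39 to 46.5 mm above the pan's origin (plug inside, plate on the flange), lids and pans level within 0.06 rad and at rest; pans, shaker and cup within 40 mm of where they started, shaker and cup upright within 0.1 rad (horizontal distance between lid_large and pan_large below 0.013 m and z of lid_large in the frame of pan_large between 0.039 and 0.0465 m and angle between each of lid_large, pan_large, lid_small, pan_small, lid_square, pan_square, lid_oblong, pan_oblong's own z axis and vertical below 0.06 rad and linear speed of each of lid_large, pan_large, lid_small, pan_small, lid_square, pan_square, lid_oblong, pan_oblong below 0.02 m/s and distance of each of pan_large, pan_small, pan_square, pan_oblong, shaker, ramekin from where it was at the start of the episode below 0.04 m and horizontal distance between lid_small and pan_small below 0.013 m and z of lid_small in the frame of pan_small between 0.039 and 0.0465 m and horizontal distance between lid_square and pan_square below 0.013 m and z of lid_square in the frame of pan_square between 0.039 and 0.0465 m and horizontal distance between lid_oblong and pan_oblong below 0.013 m and z of lid_oblong in the frame of pan_oblong between 0.039 and 0.0465 m and angle between each of shaker, ramekin's own z axis and vertical below 0.1 rad); the robot touches nothing.
It fails at once if a pan is tipped or pushed more than 40 mm from where it stood (angle between any of pan_large, pan_small, pan_square, pan_oblong's own z axis and vertical above 0.35 rad or distance of any of pan_large, pan_small, pan_square, pan_oblong from where it was at the start of the episode above 0.04 m).
It fails at once if the shaker or the ramekin is knocked over or pushed more than 40 mm (angle between any of shaker, ramekin's own z axis and vertical above 0.5 rad or distance of any of shaker, ramekin from where it was at the start of the episode above 0.04 m).
It also fails if it takes over 104 s, if anything falls off the work surface, if the arm or the gripper's body presses on something with over 40 N, if the wrist force passes 120 N, or if a joint passes its speed limit or range.

## Working session

There is one attempt and no reset: what is moved stays moved. The work goes in short steps, Python scripts to look and compute and a shell command to move; the robot and the scene stay as the last step left them, time stands still between calls to the robot, and variables do not carry over. Pictures are saved under pics/ and viewed, and the job is handed in when it is done.

```bash
ls; mkdir -p pics
python3 - <<'E'
from bench import r
import cv2
for n in ["scene","top","wrist"]:
    cv2.imwrite(f"pics/{n}0.png", r.snapshot(n))
s=r.sense(); print(s)
for n in ["scene","top","wrist"]: print(n,r.camera_info(n))
E
```

```text
pics
{'time': 0.15, 'joints': array([1.29402562e+00, 8.73485411e-02, 1.75354967e-01, 1.65981018e+00,
       2.72854738e-05, 1.57079332e+00]), 'joint_vel': array([-0.00103296, -0.00133275,  0.00159458,  0.00064459, -0.00163602,
        0.00023802]), 'tau': array([-2.32854891e-04, -5.20763326e+01,  4.65043187e+01,  1.39440634e-02,
        2.53717133e-06, -7.58074094e-06]), 'ee_pos': array([0.15023538, 0.52891223, 0.23075771]), 'eef_rot': array([-4.33336504e-01, -3.11139494e+00,  1.56134438e-03]), 'force': array([ 0.67908114, -0.86918362,  0.22176081]), 'torque': array([-0.01573801,  0.04247774, -0.00545778]), 'grip_width': 0.08573400591812004}
scene {'K': array([[380.34196886,   0.        , 272.50673731],
       [  0.        , 380.34196886, 212.69159189],
       [  0.        ,   0.        ,   1.        ]]), 'dist_coeffs': array([-0.10649554,  0.        ,  0.        ,  0.        ,  0.        ]), 'world_to_cam': array([[ 0.41695583,  0.90871606, -0.01956926, -0.21789877],
       [ 0.52710362, -0.25928444, -0.80927953, -0.27721157],
       [-0.74047931,  0.32711879, -0.58709768,  1.417487
[... 589 characters left out ...]
0],
       [ 0.00000000e+00,  0.00000000e+00,  0.00000000e+00,
         1.00000000e+00]])}
wrist {'K': array([[313.79487255,   0.        , 284.36936499],
       [  0.        , 313.79487255, 208.24559957],
       [  0.        ,   0.        ,   1.        ]]), 'dist_coeffs': array([-0.06633135,  0.        ,  0.        ,  0.        ,  0.        ]), 'hand_eye': array([[ 6.61370090e-04, -9.56833625e-01, -2.90635470e-01,
         7.41034272e-02],
       [ 9.99999711e-01,  7.42174767e-04, -1.67797392e-04,
        -2.03212297e-04],
       [ 3.76256499e-04, -2.90635275e-01,  9.56833839e-01,
        -1.43679784e-01],
       [ 0.00000000e+00,  0.00000000e+00,  0.00000000e+00,
         1.00000000e+00]])}
```

View pics/top0.png

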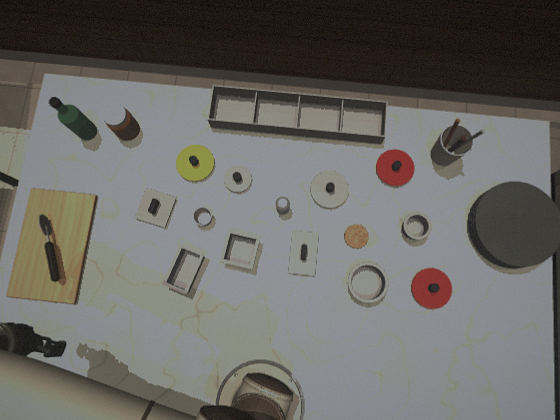

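View pics/scene0.png

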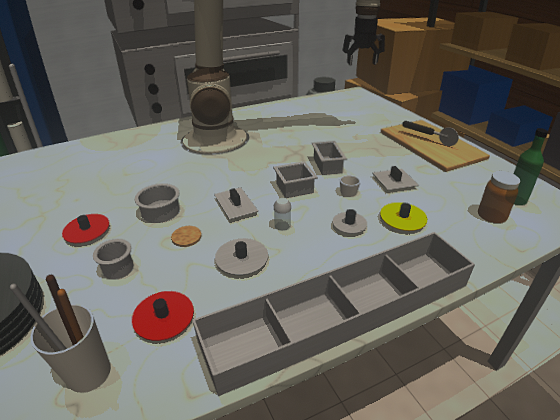

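View pics/wrist0.png

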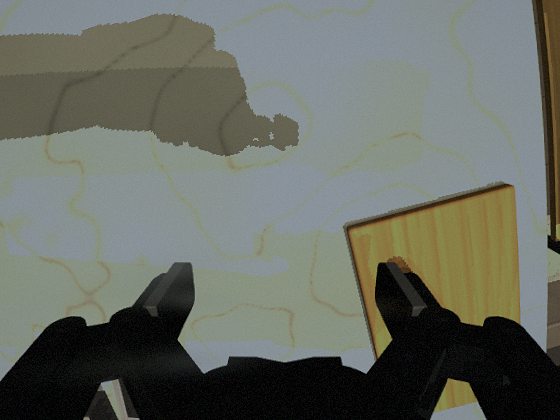

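Run:
```python
import cv2
a=cv2.imread("pics/top0.png")[130:320,120:460]
cv2.imwrite("pics/top0c.png",cv2.resize(a,(800,447),interpolation=cv2.INTER_CUBIC))
h=cv2.cvtColor(cv2.imread("pics/top0.png"),cv2.COLOR_BGR2HSV)
for p in [(330,177),(303,240),(237,171),(150,218),(300,300),(260,150),(120,190),(340,299),(350,283),(240,250)]: print(p,h[p[1],p[0]])
```

```text
(330, 177) [ 25  20 142]
(303, 240) [ 39  18 144]
(237, 171) [ 26  15 120]
(150, 218) [ 25  20 141]
(300, 300) [109  13 152]
(260, 150) [109  14 151]
(120, 190) [114   9 146]
(340, 299) [ 60   5 146]
(350, 283) [ 42  18 141]
(240, 250) [ 39  18 145]
```

View pics/top0c.png

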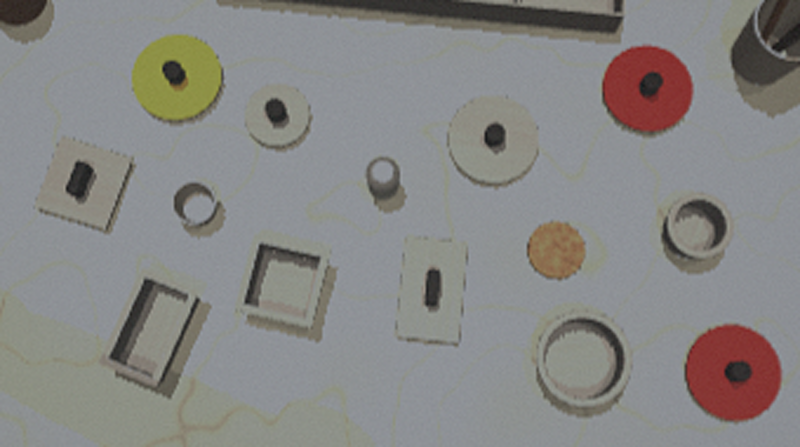

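```bash
cat > h.py <<'E'
import numpy as np, cv2
from bench import r
from scipy.spatial.transform import Rotation as R
def rays(name,px,pose=None):
    c=r.camera_info(name); px=np.array(px,float).reshape(-1,1,2)
    n=cv2.undistortPoints(px,c["K"],c["dist_coeffs"]).reshape(-1,2)
    d=np.c_[n,np.ones(len(n))]
    if name=="wrist":
        p,rv=pose; Rw=R.from_rotvec(rv).as_matrix(); H=c["hand_eye"]
        T=np.eye(4);T[:3,:3]=Rw;T[:3,3]=p; M=T@H
    else: M=np.linalg.inv(c["world_to_cam"])
    return M[:3,3], d@M[:3,:3].T
def onplane(name,px,z,pose=None):
    o,d=rays(name,px,pose); t=(z-o[2])/d[:,2]
    return (o+d*t[:,None])[:,:2]
def proj(name,X,pose=None):
    c=r.camera_info(name); X=np.array(X,float).reshape(-1,3)
    if name=="wrist":
        p,rv=pose;T=np.eye(4);T[:3,:3]=R.from_rotvec(rv).as_matrix();T[:3,3]=p
        W=np.linalg.inv(T@c["hand_eye"])
    else: W=c["world_to_cam"]
    return cv2.projectPoints(X,cv2.Rodrigues(W[:3,:3])[0],W[:3,3],c["K"],c["dist_coeffs"])[0].reshape(-1,2)
def rect(P):
    """min area rect of world pts in mm"""
    (c,s,a)=cv2.minAreaRect((P*1000).astype(np.float32)); 
    return np.array(c)/1000,np.round(s,1),round(a,1)
E
python3 - <<'E'
from h import *
im=cv2.imread("pics/top0.png").astype(int)
u=im[...,0]-im[...,2]
m=((u<3)).astype(np.uint8)*255
m[:, :]=cv2.medianBlur(m,3)
cv2.imwrite("pics/m0.png",cv2.resize(m[130:320,120:460],(800,447),interpolation=cv2.INTER_NEAREST))
S={"lid_large":(330,190,.016),"lid_small":(237,179,.016),"lid_square":(156,207,.016),"lid_oblong":(303,253,.016),"pan_large":(367,283,.055),"pan_small":(415,227,.055),"pan_square":(240,250,.055),"pan_oblong":(186,270,.055),"shaker":(283,205,.078),"ram":(204,217,.042)}
for k,(x,y,z) in S.items(): print(k,onplane("top",[(x,y)],z).round(3))
E
```

```text
lid_large [[ 0.658 -0.147]]
lid_small [[0.664 0.149]]
lid_square [[0.547 0.389]]
lid_oblong [[ 0.451 -0.082]]
pan_large [[ 0.377 -0.276]]
pan_small [[ 0.559 -0.408]]
pan_square [[0.436 0.106]]
pan_oblong [[0.36  0.257]]
shaker [[ 0.58  -0.007]]
ram [[0.526 0.23 ]]
```

View pics/m0.png

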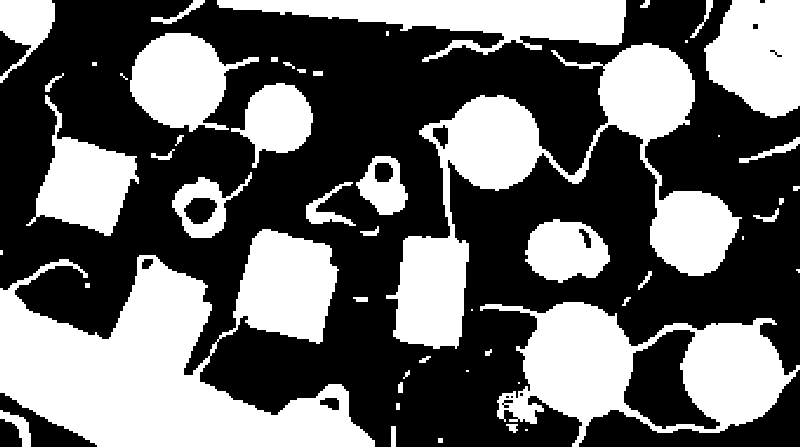

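```bash
cat > meas.py <<'E'
from h import *
S={"lid_large":(330,190,.016),"lid_small":(237,179,.016),"lid_square":(156,207,.016),"lid_oblong":(303,253,.016),"pan_large":(367,283,.055),"pan_small":(415,227,.055),"pan_square":(240,250,.055),"pan_oblong":(186,270,.055)}
im=cv2.imread("pics/top0.png"); f=im.astype(int)
out=im.copy()
for k,(x,y,z) in S.items():
    if k[:3]=="lid": m=(f[...,0]-f[...,2]<3)
    else: m=(f[...,0]-f[...,2]<3)&(f.max(2)>122)
    m=m.astype(np.uint8)*255
    box=np.zeros_like(m); cv2.circle(box,(x,y),32,255,-1); m&=box
    m=cv2.morphologyEx(m,cv2.MORPH_OPEN,np.ones((3,3),np.uint8))
    cs,_=cv2.findContours(m,cv2.RETR_EXTERNAL,cv2.CHAIN_APPROX_NONE)
    c=max(cs,key=cv2.contourArea); h=cv2.convexHull(c)
    cv2.drawContours(out,[h],-1,(0,0,255),1)
    P=onplane("top",h.reshape(-1,2),z); cc,s,a=rect(P)
    mc,rad=cv2.minEnclosingCircle((P*1000).astype(np.float32))
    print(k,"rect",cc.round(4),s,a,"circ",np.round(mc,1),round(rad,1))
cv2.imwrite("pics/m1.png",cv2.resize(out[130:320,120:460],(800,447),interpolation=cv2.INTER_NEAREST))
E
python3 meas.py
```

```text
lid_large rect [ 0.6599 -0.1437] [127.4 120. ] 5.4 circ [ 659.4 -143.4] 65.5
lid_small rect [0.6625 0.1458] [95.7 88.8] 6.9 circ [662.4 146.1] 48.8
lid_square rect [0.544  0.3906] [114.  109.8] 78.9 circ [543.1 389.1] 74.6
lid_oblong rect [ 0.4513 -0.0809] [141.5  85.3] 0.0 circ [451.9 -81.5] 76.8
pan_large rect [ 0.3865 -0.2725] [133.2 126.2] 80.5 circ [ 381.6 -268.5] 69.9
pan_small rect [ 0.5639 -0.3916] [76.2 96.9] 78.8 circ [ 562.1 -398.3] 55.2
pan_square rect [0.4393 0.1088] [101.9 118. ] 81.4 circ [438.7 107.9] 75.0
pan_oblong rect [0.3605 0.28  ] [126.7 174.5] 79.2 circ [357.3 260. ] 89.1
```

View pics/m1.png

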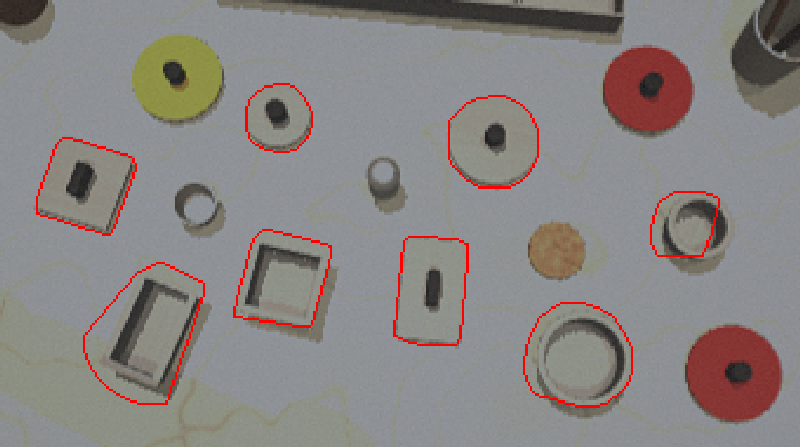

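```bash
cat > go.py <<'E'
import sys
from h import *
# go.py x y z [jawangle_deg|-]  prints shift/turn
def pose():
    s=r.sense(); return s["ee_pos"],s["eef_rot"],s
def jaw(rv):
    y=R.from_rotvec(rv).as_matrix()[:,1]; return np.degrees(np.arctan2(y[1],y[0]))
def info(t=None,ang=None,full=False):
    p,rv,s=pose(); M=R.from_rotvec(rv).as_matrix()
    print("t%.2f"%s["time"],"tcp",p.round(4),"jaw %.1f"%jaw(rv),"toolx",M[:,0].round(2),"j",s["joints"].round(2),"w %.4f"%s["grip_width"],"F",s["force"].round(1))
    if t is not None:
        d=M.T@(np.array(t)-p)/0.25; print("shift",d.round(4))
    if ang is not None:
        e=(ang-jaw(rv)+180)%360-180
        if not full: e=(e+90)%180-90
        print("turn %.4f (deg %.1f), other %.4f"%(-np.radians(e)/1.5,e,-np.radians(e-180*np.sign(e))/1.5))
if __name__=="__main__":
    a=sys.argv[1:]
    info([float(v) for v in a[:3]] if len(a)>=3 else None, float(a[3]) if len(a)>3 else None)
E
python3 go.py 0.45 0.22 0.27 90
```

```text
t0.15 tcp [0.1502 0.5289 0.2308] jaw 74.1 toolx [-0.96  0.27  0.  ] j [1.29 0.09 0.18 1.66 0.   1.57] w 0.0857 F [ 0.7 -0.9  0.2]
shift [-1.4911 -0.8611 -0.1561]
turn -0.1845 (deg 15.9), other 1.9099
```

```bash
python3 -m creep '[[1,[-0.24,-0.14,-0.03],-0.05],[1,[-0.48,-0.28,-0.06],-0.1],[1,[-0.7,-0.42,-0.1],-0.15],[1,[-0.9,-0.56,-0.15],-0.18],[1,[-0.99,-0.6,-0.15],-0.18]]'; python3 go.py 0.45 0.22 0.27 90
```

```text
time: 0.78
ee_pos: [0.3486, 0.3152, 0.2696]
eef_rot: [0.012, 3.141, 0.001]
force: [-0.3, 0.9, 0.3]
grip_width: 0.0854
t0.78 tcp [0.3486 0.3152 0.2696] jaw 89.6 toolx [-1.    0.01 -0.  ] j [ 0.74 -0.09  0.08  1.73 -0.    0.74] w 0.0854 F [-0.3  0.9  0.3]
shift [-0.4083 -0.3778 -0.0013]
turn -0.0049 (deg 0.4), other 2.0895
```

```bash
python3 -m creep '[[1,[-0.16,-0.19,0],0],[1,[-0.32,-0.38,0],0],[1,[-0.32,-0.38,0],0],[1,[-0.32,-0.38,0],0]]'
python3 - <<'E'
from h import *
s=r.sense(); im=r.snapshot("wrist"); cv2.imwrite("pics/w1.png",im); np.save("w1.npy",np.r_[s["ee_pos"],s["eef_rot"]])
E
```

```text
time: 1.27
ee_pos: [0.4267, 0.2215, 0.2686]
eef_rot: [-0.012, -3.141, 0.0]
force: [-0.5, -0.3, 0.5]
grip_width: 0.0853
```

View pics/w1.png

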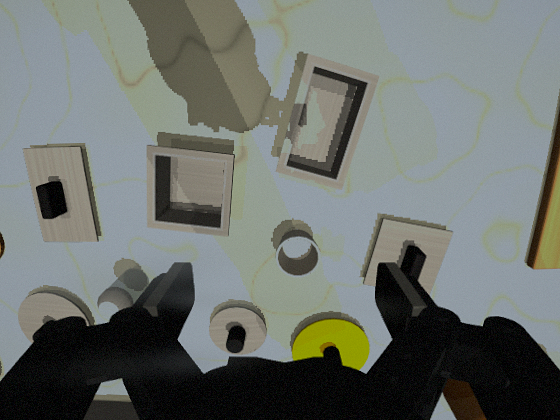

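Run:
```python
import cv2
im=cv2.imread("pics/w1.png")
cv2.imwrite("pics/w1a.png",cv2.resize(im[120:250,10:250],(800,433),interpolation=cv2.INTER_CUBIC))
cv2.imwrite("pics/w1b.png",cv2.resize(im[40:200,260:460],(750,600),interpolation=cv2.INTER_CUBIC))
h=cv2.cvtColor(im,cv2.COLOR_BGR2HSV)
for p in [(152,180),(190,232),(374,90),(300,175),(395,225),(410,140),(300,85),(120,60),(185,140),(440,120)]: print(p,im[p[1],p[0]],h[p[1],p[0]])
```

```text
(152, 180) [132 145 148] [ 24  28 148]
(190, 232) [149 150 147] [ 80   5 150]
(374, 90) [122 137 137] [ 30  28 137]
(300, 175) [127 138 143] [ 21  29 143]
(395, 225) [127 144 147] [ 26  35 147]
(410, 140) [147 151 145] [ 70  10 151]
(300, 85) [148 160 147] [ 62  21 160]
(120, 60) [135 152 145] [ 42  29 152]
(185, 140) [71 87 90] [25 54 90]
(440, 120) [166 158 146] [102  31 166]
```

View pics/w1a.png

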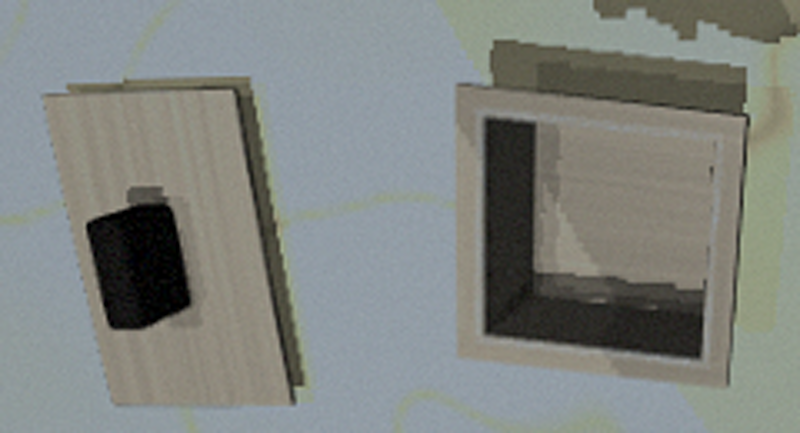

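View pics/w1b.png

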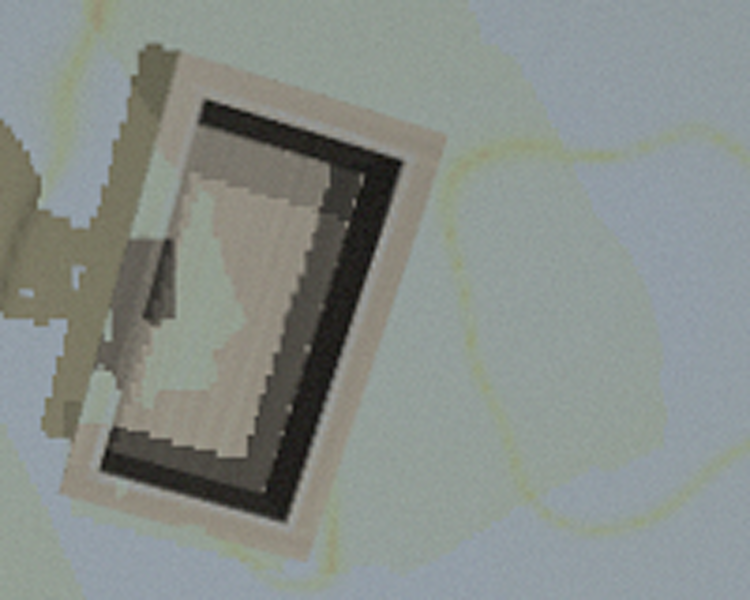

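```bash
cat > corn.py <<'E'
from h import *
def corners(tag,name,C,sc,off,z,dims):
    P=np.load(tag+".npy"); C=(np.array(C)+.5)/sc-.5+np.array(off)
    W=onplane("wrist",C,z,(P[:3],P[3:])); e=[W[(i+1)%4]-W[i] for i in range(4)]
    # Kabsch-free: mean and edge angles
    ang=[np.degrees(np.arctan2(v[1],v[0]))%180 for v in e]
    print(name,"c",W.mean(0).round(4),"edges",[round(np.linalg.norm(v)*1000,1) for v in e],"ang",np.round(ang,1),"expect",dims)
E
python3 - <<'E'
from corn import *
corners("w1","pan_square",[(457,84),(748,116),(728,385),(458,357)],10/3,(10,120),.055,"100")
corners("w1","pan_oblong",[(180,50),(446,136),(308,562),(62,490)],3.75,(260,40),.055,"130x80")
corners("w1","lid_oblong",[(44,95),(236,90),(294,405),(113,404)],10/3,(10,120),.016,"132x82")
E
```

```text
pan_square c [0.4398 0.1082] edges [np.float64(100.2), np.float64(98.9), np.float64(100.2), np.float64(99.9)] ang [ 82.9 172.7  83.5 172.7] expect 100
pan_oblong c [0.3644 0.2675] edges [np.float64(79.7), np.float64(129.8), np.float64(79.9), np.float64(129.4)] ang [ 73.5 164.5  73.2 164.4] expect 130x80
lid_oblong c [ 0.4533 -0.0817] edges [np.float64(81.8), np.float64(130.9), np.float64(82.5), np.float64(131.2)] ang [ 89.7   0.   89.9 179.7] expect 132x82
```

```bash
python3 -m creep '[[1,[0,0.2,0.1],0],[1,[0,0.4,0.14],0],[1,[0,0.56,0.14],0],[1,[0,0.56,0.14],0]]'
python3 - <<'E'
from h import *
s=r.sense(); im=r.snapshot("wrist"); cv2.imwrite("pics/w2.png",im); np.save("w2.npy",np.r_[s["ee_pos"],s["eef_rot"]])
print(proj("wrist",[.544,.389,.016],(s["ee_pos"],s["eef_rot"])))
E
```

```text
time: 1.82
ee_pos: [0.4259, 0.365, 0.2327]
eef_rot: [-0.002, -3.14, 0.001]
force: [0.1, -0.2, 0.3]
grip_width: 0.0854
[[303.49560435 270.41405875]]
```

View pics/w2.png

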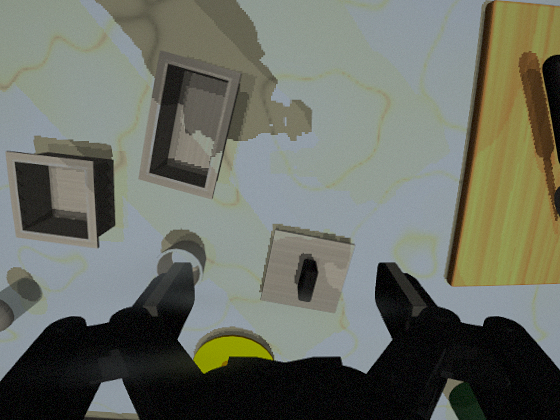

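Run:
```python
import cv2
im=cv2.imread("pics/w2.png")
cv2.imwrite("pics/w2a.png",cv2.resize(im[215:325,245:375],(709,600),interpolation=cv2.INTER_CUBIC))
```

```text
(no output)
```

View pics/w2a.png

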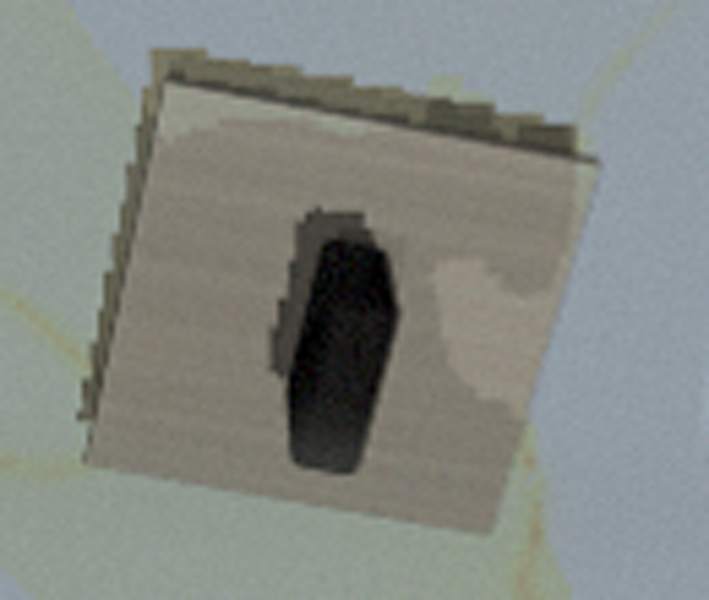

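```bash
python3 - <<'E'
from corn import *
corners("w2","lid_square",[(168,82),(598,161),(490,535),(88,463)],600/110,(245,215),.016,"102")
E
python3 go.py 0.546 0.389 0.12 78
```

```text
lid_square c [0.5477 0.3926] edges [np.float64(100.1), np.float64(102.2), np.float64(101.0), np.float64(100.9)] ang [ 78.8 168.8  78.1 168.4] expect 102
t1.88 tcp [0.4262 0.3636 0.2332] jaw 89.9 toolx [-1.  0.  0.] j [0.71 0.11 0.21 1.67 0.   0.71] w 0.0856 F [-0.1  0.1 -0.5]
shift [-0.4795  0.1032  0.4523]
turn 0.1380 (deg -11.9), other -1.9564
```

```bash
python3 -m creep '[[1,[-0.2,0.05,0.1],0.08],[1,[-0.4,0.1,0.25],0.132],[1,[-0.486,0.117,0.4],0.132],[1,[-0.486,0.117,0.45],0.132],[1,[-0.486,0.117,0.45],0.132]]' 40; python3 go.py 0.5477 0.3926 0.022 78.5
```

```text
time: 2.5
ee_pos: [0.5483, 0.3896, 0.1214]
eef_rot: [-0.32, -3.124, 0.001]
force: [0.3, 0.4, 0.9]
grip_width: 0.0854
t2.50 tcp [0.5483 0.3896 0.1214] jaw 78.3 toolx [-0.98  0.2   0.  ] j [0.62 0.37 0.3  1.5  0.   0.82] w 0.0854 F [0.3 0.4 0.9]
shift [0.0044 0.0115 0.3974]
turn -0.0025 (deg 0.2), other 2.0919
```

```bash
python3 -m creep '[[1,[0.004,0.01,0.2],0],[1,[0.004,0.01,0.35],0],[1,[0.004,0.01,0.397],0],[1,[0.004,0.01,0.397],0],[-1,[0.004,0.01,0.397],0]]' 40; python3 -m creep '[[-1,[0,0,0],0],[-1,[0,0,0],0],[-1,[0,0,0],0],[-1,[0,0,0],0]]'; python3 go.py
```

```text
time: 3.12
ee_pos: [0.5498, 0.3934, 0.0249]
eef_rot: [0.321, 3.122, 0.004]
force: [-0.2, -0.2, 0.3]
grip_width: 0.0703
time: 3.62
ee_pos: [0.5491, 0.3927, 0.0224]
eef_rot: [0.321, 3.125, 0.0]
force: [-0.8, -1.0, 3.1]
grip_width: 0.0156
t3.62 tcp [0.5491 0.3927 0.0224] jaw 78.3 toolx [-0.98  0.2  -0.  ] j [ 0.62  0.4   0.15  1.32 -0.    0.83] w 0.0156 F [-0.8 -1.   3.1]
```

```bash
python3 -m creep '[[-1,[0,0,-0.2],0],[-1,[0,0,-0.4],0],[-1,[0,0,-0.5],0],[-1,[0,0,-0.5],0]]' 60; python3 go.py 0.4398 0.1082 0.15 83
```

```text
time: 4.12
ee_pos: [0.5496, 0.3932, 0.1489]
eef_rot: [0.321, 3.123, 0.004]
force: [0.1, 0.2, -1.6]
grip_width: 0.0148
t4.12 tcp [0.5496 0.3932 0.1489] jaw 78.3 toolx [-0.98  0.2  -0.  ] j [0.62 0.38 0.36 1.55 0.   0.83] w 0.0148 F [ 0.1  0.2 -1.6]
shift [ 0.1983 -1.2057 -0.0078]
turn -0.0551 (deg 4.7), other 2.0393
```

```bash
python3 -m creep '[[-1,[0.04,-0.2,0],-0.02],[-1,[0.07,-0.4,0],-0.04],[-1,[0.1,-0.6,0],-0.055],[-1,[0.14,-0.8,0],-0.055],[-1,[0.16,-0.95,0],-0.055]]'; python3 go.py 0.4398 0.1082 0.15 83
```

```text
time: 4.75
ee_pos: [0.4597, 0.1664, 0.1448]
eef_rot: [-0.192, -3.133, 0.002]
force: [0.3, -0.2, -0.8]
grip_width: 0.0148
t4.75 tcp [0.4597 0.1664 0.1448] jaw 83.0 toolx [-0.99  0.12  0.  ] j [ 0.35 -0.07 -0.15  1.49 -0.    0.47] w 0.0148 F [ 0.3 -0.2 -0.8]
shift [ 0.0507 -0.2408 -0.0204]
turn -0.0003 (deg 0.0), other 2.0941
```

```bash
python3 -m creep '[[-1,[0.02,-0.12,0],0],[-1,[0.042,-0.25,0],0],[-1,[0.042,-0.25,0],0],[-1,[0.042,-0.25,0],0]]'; python3 go.py 0.4398 0.1082 0.15 83;  python3 - <<'E'
from h import *
s=r.sense(); im=r.snapshot("wrist"); cv2.imwrite("pics/w3.png",im); np.save("w3.npy",np.r_[s["ee_pos"],s["eef_rot"]])
E
```

```text
time: 5.25
ee_pos: [0.4431, 0.1076, 0.1458]
eef_rot: [-0.193, -3.134, 0.0]
force: [-0.2, -0.2, -1.8]
grip_width: 0.0151
t5.25 tcp [0.4431 0.1076 0.1458] jaw 83.0 toolx [-0.99  0.12  0.  ] j [ 0.24 -0.15 -0.22  1.5   0.    0.36] w 0.0151 F [-0.2 -0.2 -1.8]
shift [ 0.0135  0.0007 -0.0169]
turn -0.0003 (deg 0.0), other 2.0941
```

View pics/w3.png

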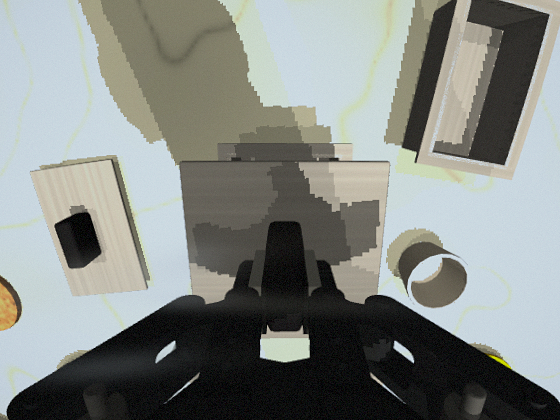

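Run:
```python
from h import *
P=np.load("w3.npy"); W=onplane("wrist",[(180.5,162),(390,162)],P[2]-.0224+.016,(P[:3],P[3:]))
M=R.from_rotvec(P[3:]).as_matrix(); c=W.mean(0)-.051*M[:2,0]
print(W,np.linalg.norm(W[0]-W[1]),c, c-P[:2])
```

```text
[[0.38550503 0.0639325 ]
 [0.39780284 0.16433207]] 0.10114993780665778 [0.44227056 0.10789112] [-0.00085436  0.00027869]
```

```bash
python3 -m creep '[[-1,[0.01,0,0.15],0],[-1,[0.01,0,0.22],0],[-1,[0.01,0,0.27],0],[-1,[0.01,0,0.305],0],[-1,[0.01,0,0.313],0]]'; python3 -m creep '[[-1,[0,0,0],0],[-1,[0,0,0],0]]'; python3 go.py 0.4398 0.1082 0.066 83
```

```text
time: 5.92
ee_pos: [0.441, 0.1079, 0.0687]
eef_rot: [-0.192, -3.136, 0.0]
force: [0.9, -0.1, -1.2]
grip_width: 0.0142
time: 6.18
ee_pos: [0.4413, 0.1079, 0.0694]
eef_rot: [0.192, 3.135, 0.0]
force: [-0.3, 0.4, -1.9]
grip_width: 0.0148
t6.17 tcp [0.4413 0.1079 0.0694] jaw 83.0 toolx [-0.99  0.12 -0.  ] j [ 0.24 -0.14 -0.36  1.35 -0.    0.36] w 0.0148 F [-0.3  0.4 -1.9]
shift [0.0061 0.0006 0.0136]
turn -0.0001 (deg 0.0), other 2.0943
```

```bash
python3 -m creep '[[-1,[0.003,0,0.006],0],[-1,[0.003,0,0.012],0],[-1,[0.003,0,0.016],0],[-1,[0.003,0,0.016],0]]'; python3 go.py 0.4398 0.1082 0.066 83
```

```text
time: 6.68
ee_pos: [0.4402, 0.1079, 0.0654]
eef_rot: [0.192, 3.135, 0.0]
force: [-3.2, -2.0, 6.5]
grip_width: 0.0149
t6.67 tcp [0.4402 0.1079 0.0654] jaw 83.0 toolx [-0.99  0.12 -0.  ] j [ 0.24 -0.14 -0.37  1.34 -0.    0.36] w 0.0149 F [-3.2 -2.   6.5]
shift [ 0.0016  0.0011 -0.0024]
turn -0.0001 (deg 0.0), other 2.0943
```

```bash
python3 -m creep '[[0,[0,0,0],0],[0,[0,0,0],0],[0,[0,0,0],0],[0.3,[0,0,-0.1],0],[1,[0,0,-0.3],0]]'; python3 -m creep '[[1,[0,0,-0.25],0],[1,[0,0,-0.5],0],[1,[0,-0.2,-0.5],0]]'; python3 go.py 0.4 -0.28 0.27 90
python3 - <<'E'
from h import *
s=r.sense(); im=r.snapshot("wrist"); cv2.imwrite("pics/w4.png",im)
E
```

```text
time: 7.3
ee_pos: [0.439, 0.1076, 0.1389]
eef_rot: [-0.192, -3.132, 0.002]
force: [0.7, 0.2, 0.1]
grip_width: 0.072
time: 7.68
ee_pos: [0.4359, 0.0596, 0.2696]
eef_rot: [0.185, 3.129, 0.003]
force: [-0.7, -0.5, -0.6]
grip_width: 0.0853
t7.67 tcp [0.4359 0.0596 0.2696] jaw 83.2 toolx [-0.99  0.12 -0.01] j [ 0.14 -0.16  0.01  1.73  0.    0.25] w 0.0853 F [-0.7 -0.5 -0.6]
shift [-0.0173 -1.3658 -0.0046]
turn -0.0787 (deg 6.8), other 2.0157
```

View pics/w4.png

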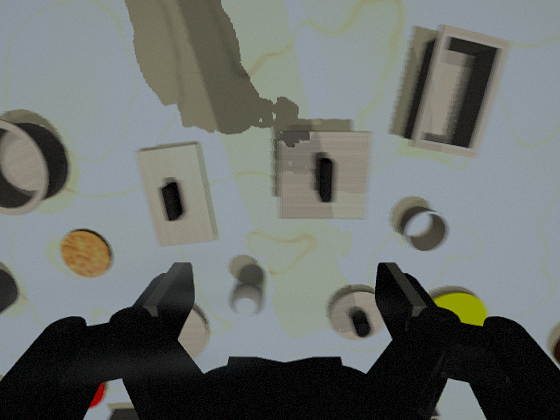

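```bash
python3 go.py 0.4533 -0.0817 0.12 89.8; python3 -m creep '[[1,[0,-0.2,0.1],-0.05],[1,[-0.05,-0.4,0.3],-0.075],[1,[-0.1,-0.5,0.5],-0.075],[1,[-0.137,-0.55,0.6],-0.075],[1,[-0.137,-0.55,0.6],-0.075]]' 40; python3 go.py 0.4533 -0.0817 0.022 89.8
```

```text
t7.72 tcp [0.4343 0.0544 0.2675] jaw 83.1 toolx [-0.99  0.12 -0.  ] j [ 0.13 -0.17  0.    1.74 -0.    0.25] w 0.0852 F [ 2.1 -2.2  1.7]
shift [-0.1389 -0.5307  0.5913]
turn -0.0785 (deg 6.7), other 2.0159
time: 8.35
ee_pos: [0.45, -0.0829, 0.1125]
eef_rot: [-0.018, -3.137, -0.001]
force: [-0.1, 0.7, 0.4]
grip_width: 0.0851
t8.35 tcp [ 0.45   -0.0829  0.1125] jaw 89.3 toolx [-1.    0.01  0.  ] j [-0.18 -0.14 -0.28  1.44 -0.   -0.17] w 0.0851 F [-0.1  0.7  0.4]
shift [-0.0146  0.0048  0.3621]
turn -0.0055 (deg 0.5), other 2.0889
```

```bash
python3 -m creep '[[1,[-0.014,0.004,0.18],-0.005],[1,[-0.014,0.004,0.31],-0.005],[1,[-0.014,0.004,0.36],-0.005],[1,[-0.014,0.004,0.36],-0.005],[-1,[-0.014,0.004,0.36],-0.005]]' 60; python3 -m creep '[[-1,[0,0,0],0],[-1,[0,0,0],0],[-1,[0,0,0],0],[-1,[0,0,0],0]]'; python3 go.py
```

```text
time: 8.98
ee_pos: [0.4558, -0.0814, 0.0266]
eef_rot: [0.003, 3.139, -0.001]
force: [0.3, -0.1, 1.0]
grip_width: 0.0696
time: 9.48
ee_pos: [0.455, -0.0815, 0.0252]
eef_rot: [0.004, 3.141, -0.0]
force: [0.1, -1.4, 3.4]
grip_width: 0.0146
t9.47 tcp [ 0.455  -0.0815  0.0252] jaw 89.9 toolx [-1.  0. -0.] j [-0.18 -0.1  -0.41  1.26  0.   -0.17] w 0.0146 F [ 0.1 -1.4  3.4]
```

```bash
python3 -m creep '[[-1,[0,0,-0.2],0],[-1,[0,0,-0.4],0],[-1,[0,0,-0.6],0],[-1,[0,0.1,-0.6],0.06],[-1,[0.05,0.3,-0.6],0.12]]' 60; python3 go.py 0.3644 0.2675 0.16 74.2
```

```text
time: 10.1
ee_pos: [0.4429, -0.0064, 0.1749]
eef_rot: [0.295, 3.127, -0.0]
force: [0.8, 1.0, -1.6]
grip_width: 0.0147
t10.10 tcp [ 0.4429 -0.0064  0.1749] jaw 79.2 toolx [-0.98  0.19 -0.  ] j [-0.01 -0.18 -0.19  1.56 -0.    0.17] w 0.0147 F [ 0.8  1.  -1.6]
shift [0.5133 1.0176 0.0592]
turn 0.0585 (deg -5.0), other -2.0359
```

```bash
python3 -m creep '[[-1,[0.1,0.2,0],0.06],[-1,[0.1,0.4,0],0.06],[-1,[0.2,0.6,0.1],0.06],[-1,[0.25,0.8,0.1],0.06],[-1,[0.25,0.9,0.1],0.06]]' 60; python3 go.py 0.3644 0.2675 0.15 74.2
```

```text
time: 10.72
ee_pos: [0.4208, 0.2284, 0.1491]
eef_rot: [-0.422, -3.112, 0.001]
force: [0.7, -0.8, -1.3]
grip_width: 0.0145
t10.72 tcp [0.4208 0.2284 0.1491] jaw 74.5 toolx [-0.96  0.27  0.  ] j [ 0.5  -0.1  -0.17  1.5   0.    0.77] w 0.0145 F [ 0.7 -0.8 -1.3]
shift [ 0.259   0.0907 -0.0035]
turn 0.0040 (deg -0.3), other -2.0904
```

```bash
python3 -m creep '[[-1,[0.12,0.04,0],0.004],[-1,[0.25,0.085,0],0.004],[-1,[0.25,0.085,0],0.004],[-1,[0.25,0.085,0],0.004]]' 60; python3 go.py 0.3644 0.2675 0.0682 74.2;  python3 - <<'E'
from h import *
s=r.sense(); im=r.snapshot("wrist"); cv2.imwrite("pics/w5.png",im); np.save("w5.npy",np.r_[s["ee_pos"],s["eef_rot"]])
E
```

```text
time: 11.22
ee_pos: [0.3675, 0.2634, 0.1496]
eef_rot: [0.435, 3.111, -0.0]
force: [0.2, -0.3, -1.9]
grip_width: 0.015
t11.22 tcp [0.3675 0.2634 0.1496] jaw 74.1 toolx [-0.96  0.27 -0.  ] j [ 0.62 -0.16 -0.22  1.51 -0.    0.9 ] w 0.0150 F [ 0.2 -0.3 -1.9]
shift [0.0163 0.0124 0.3256]
turn -0.0014 (deg 0.1), other 2.0930
```

View pics/w5.png

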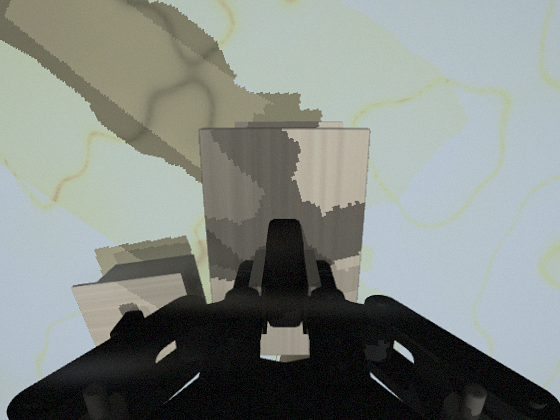

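```bash
python3 - <<'E'
from h import *
P=np.load("w5.npy"); W=onplane("wrist",[(200,129),(370.5,129)],P[2]-.0252+.016,(P[:3],P[3:]))
M=R.from_rotvec(P[3:]).as_matrix(); c=W.mean(0)-.066*M[:2,0]
print(np.linalg.norm(W[0]-W[1]),c, c-P[:2])
E
python3 -m creep '[[-1,[0.015,0.012,0.1],0],[-1,[0.015,0.012,0.2],0],[-1,[0.015,0.012,0.25],0],[-1,[0.015,0.012,0.28],0],[-1,[0.015,0.012,0.28],0]]'; python3 go.py 0.3644 0.2675 0.0682 74.2
```

```text
0.08132802322621437 [0.36638548 0.26388409] [-0.00108398  0.00047578]
time: 11.9
ee_pos: [0.3647, 0.2673, 0.0798]
eef_rot: [-0.436, -3.111, 0.0]
force: [0.9, -0.3, -0.7]
grip_width: 0.0147
t11.90 tcp [0.3647 0.2673 0.0798] jaw 74.0 toolx [-0.96  0.28  0.  ] j [ 0.63 -0.15 -0.35  1.37 -0.    0.91] w 0.0147 F [ 0.9 -0.3 -0.7]
shift [0.0015 0.0006 0.0465]
turn -0.0020 (deg 0.2), other 2.0924
```

```bash
python3 -m creep '[[-1,[0,0,0.02],0],[-1,[0,0,0.035],0],[-1,[0,0,0.045],0],[-1,[0,0,0.048],0],[-1,[0,0,0.048],0]]'; python3 go.py 0.3644 0.2675 0.0682 74.2
```

```text
time: 12.52
ee_pos: [0.3646, 0.2675, 0.0682]
eef_rot: [0.436, 3.111, 0.0]
force: [-1.8, -1.2, 3.0]
grip_width: 0.0151
t12.53 tcp [0.3646 0.2675 0.0682] jaw 74.1 toolx [-0.96  0.27 -0.  ] j [ 0.63 -0.15 -0.37  1.35  0.    0.91] w 0.0151 F [-1.8 -1.2  3. ]
shift [ 0.0007 -0.0001 -0.    ]
turn -0.0017 (deg 0.1), other 2.0927
```

```bash
python3 -m creep '[[0,[0,0,0],0],[0,[0,0,0],0],[0,[0,0,0],0],[0.3,[0,0,-0.1],0],[1,[0,0,-0.3],0]]'; python3 -m creep '[[1,[0,0,-0.2],0],[1,[-0.15,0,-0.4],-0.05],[1,[-0.35,0,-0.4],-0.1],[1,[-0.6,-0.2,-0.35],-0.18],[1,[-0.6,-0.2,-0.35],-0.18]]'; python3 -m creep '[[1,[0,0,0],0],[1,[0,0,0],0]]';python3 go.py 0.65 0.149 0.15 90
python3 - <<'E'
from h import *
s=r.sense(); im=r.snapshot("wrist"); cv2.imwrite("pics/w6.png",im); np.save("w6.npy",np.r_[s["ee_pos"],s["eef_rot"]])
E
```

```text
time: 13.15
ee_pos: [0.3636, 0.2667, 0.1419]
eef_rot: [-0.435, -3.109, 0.004]
force: [1.1, -0.1, 1.1]
grip_width: 0.0717
time: 13.78
ee_pos: [0.4964, 0.1759, 0.2292]
eef_rot: [-0.015, -3.14, 0.001]
force: [-0.6, -0.1, -0.1]
grip_width: 0.0855
time: 14.02
ee_pos: [0.4945, 0.1789, 0.2306]
eef_rot: [0.013, 3.141, 0.001]
force: [-1.1, -0.5, 0.3]
grip_width: 0.0853
t14.03 tcp [0.4945 0.1789 0.2306] jaw 89.5 toolx [-1.    0.01 -0.  ] j [0.35 0.03 0.11 1.66 0.   0.36] w 0.0853 F [-1.1 -0.5  0.3]
shift [-0.6228 -0.1143  0.3224]
turn -0.0056 (deg 0.5), other 2.0888
```

View pics/w6.png

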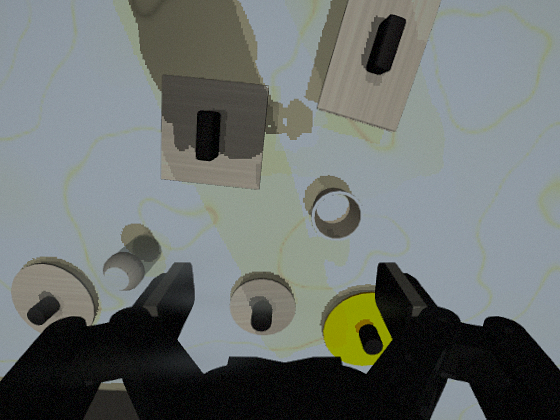

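```bash
cat > circ.py <<'E'
from h import *
def circ(tag,name,seed,rad_px,z,vmin=115,bd=3):
    P=np.load(tag+".npy"); im=cv2.imread(f"pics/{tag}.png"); im=cv2.GaussianBlur(im,(3,3),0); f=im.astype(int)
    m=(((f[...,0]-f[...,2])<bd)&(f.max(2)>vmin)).astype(np.uint8)*255
    b=np.zeros_like(m); cv2.circle(b,seed,rad_px,255,-1); m&=b
    m=cv2.morphologyEx(m,cv2.MORPH_OPEN,np.ones((5,5),np.uint8))
    c=max(cv2.findContours(m,cv2.RETR_EXTERNAL,cv2.CHAIN_APPROX_NONE)[0],key=cv2.contourArea)
    h=cv2.convexHull(c).reshape(-1,2)
    W=onplane("wrist",h,z,(P[:3],P[3:]))
    A=np.c_[2*W,np.ones(len(W))]; s=np.linalg.lstsq(A,(W**2).sum(1),rcond=None)[0]
    R0=np.sqrt(s[2]+s[0]**2+s[1]**2); res=np.linalg.norm(W-s[:2],axis=1)-R0
    mc,rr=cv2.minEnclosingCircle((W*1000).astype(np.float32))
    print(name,"c",s[:2].round(4),"diam %.1f"%(2000*R0),"resid mm",(1000*res).min().round(1),(1000*res).max().round(1),"enc",np.round(mc,1),round(2*rr,1))
    o=im.copy(); cv2.polylines(o,[h.reshape(-1,1,2)],True,(0,0,255),1)
    x,y=seed; q=rad_px+10; o=o[max(0,y-q):y+q,max(0,x-q):x+q]
    cv2.imwrite(f"pics/{tag}_{name}.png",cv2.resize(o,None,fx=4,fy=4))
E
python3 - <<'E'
from circ import *
circ("w6","lid_small",(262,305),42,.016)
E
```

```text
lid_small c [0.6641 0.1542] diam 113.4 resid mm -6.8 9.7 enc [666.3 149.2] 129.3
```

View pics/w6_lid_small.png

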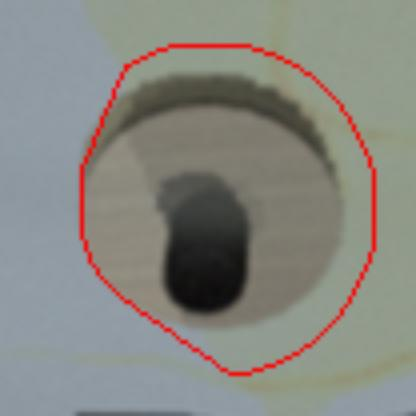

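```bash
sed -i 's/m=(((f\[...,0\]-f\[...,2\])<bd)/m=(((f[...,0]-f[...,2])<bd)\&(f[...,2]-f[...,1]>-3)/' circ.py
python3 - <<'E'
from circ import *
circ("w6","lid_small",(262,305),42,.016,100,1)
E
```

```text
lid_small c [0.6672 0.1473] diam 87.3 resid mm -1.0 4.9 enc [665.8 145.5] 92.5
```

View pics/w6_lid_small.png

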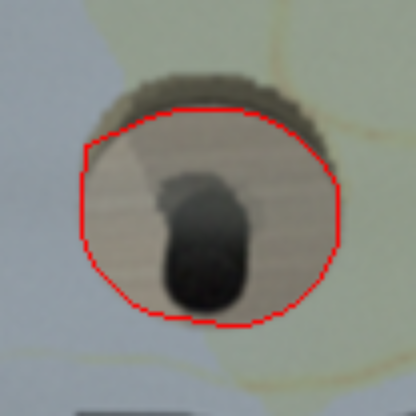

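```bash
python3 go.py 0.667 0.1475 0.1 90; python3 -m creep '[[1,[-0.2,-0.04,0],0],[1,[-0.4,-0.1,0.1],0],[1,[-0.6,-0.126,0.3],0],[1,[-0.69,-0.126,0.5],0],[1,[-0.69,-0.126,0.52],0]]' 60; python3 go.py 0.667 0.1475 0.023 90
```

```text
t14.07 tcp [0.4945 0.179  0.2307] jaw 89.6 toolx [-1.    0.01 -0.  ] j [0.35 0.03 0.11 1.66 0.   0.35] w 0.0856 F [ 1.4  0.5 -0.3]
shift [-0.6908 -0.1211  0.5232]
turn -0.0052 (deg 0.4), other 2.0892
time: 14.7
ee_pos: [0.6658, 0.1458, 0.0946]
eef_rot: [-0.012, -3.134, 0.003]
force: [0.2, -0.3, 0.1]
grip_width: 0.0853
t14.70 tcp [0.6658 0.1458 0.0946] jaw 89.6 toolx [-1.    0.01  0.01] j [0.22 0.4  0.29 1.47 0.   0.22] w 0.0853 F [ 0.2 -0.3  0.1]
shift [-0.007   0.0074  0.2864]
turn -0.0052 (deg 0.4), other 2.0892
```

```bash
python3 -m creep '[[1,[-0.004,0.007,0.15],0],[1,[-0.004,0.007,0.25],0],[1,[-0.004,0.007,0.288],0],[1,[-0.004,0.007,0.288],0],[-1,[-0.004,0.007,0.288],0]]' 60; python3 -m creep '[[-1,[0,0,0],0],[-1,[0,0,0],0],[-1,[0,0,0],0],[-1,[0,0,0],0]]'; python3 go.py
```

```text
time: 15.32
ee_pos: [0.669, 0.1474, 0.0304]
eef_rot: [0.013, 3.139, 0.001]
force: [0.1, 0.1, 0.0]
grip_width: 0.07
time: 15.82
ee_pos: [0.6686, 0.147, 0.0289]
eef_rot: [0.013, 3.141, 0.0]
force: [-1.1, -1.0, 5.5]
grip_width: 0.0242
t15.82 tcp [0.6686 0.147  0.0289] jaw 89.5 toolx [-1.    0.01 -0.  ] j [0.22 0.42 0.19 1.34 0.   0.22] w 0.0242 F [-1.1 -1.   5.5]
```

```bash
python3 -m creep '[[-1,[0,0,-0.2],0],[-1,[0,0,-0.4],0],[-1,[0.1,0,-0.6],0],[-1,[0.25,-0.1,-0.75],0],[-1,[0.4,-0.3,-0.75],0]]' 60; python3 -m creep '[[-1,[0,-0.2,0],0],[-1,[0.1,-0.4,0],0],[-1,[0.2,-0.6,0],0],[-1,[0.2,-0.8,0],0],[-1,[0.2,-1,0],0]]';python3 -m creep '[[-1,[0,-0.2,0],0],[-1,[0,-0.4,0],0],[-1,[0,-0.4,0],0],[-1,[0,-0.4,0],0]]'; python3 go.py 0.559 -0.4 0.2 90
python3 - <<'E'
from h import *
s=r.sense(); im=r.snapshot("wrist"); cv2.imwrite("pics/w7.png",im); np.save("w7.npy",np.r_[s["ee_pos"],s["eef_rot"]])
E
```

```text
time: 16.45
ee_pos: [0.5678, 0.0732, 0.2187]
eef_rot: [0.009, 3.137, 0.001]
force: [0.1, -0.6, -0.8]
grip_width: 0.0237
time: 17.08
ee_pos: [0.515, -0.1784, 0.2158]
eef_rot: [0.013, 3.141, -0.0]
force: [0.6, -0.2, -1.9]
grip_width: 0.0239
time: 17.58
ee_pos: [0.5145, -0.2766, 0.2153]
eef_rot: [-0.014, -3.141, -0.001]
force: [1.2, 0.4, -0.7]
grip_width: 0.0241
t17.57 tcp [ 0.5145 -0.2766  0.2153] jaw 89.5 toolx [-1.    0.01  0.  ] j [-0.49  0.17  0.23  1.64  0.   -0.48] w 0.0241 F [ 1.2  0.4 -0.7]
shift [-0.1823 -0.4919  0.0607]
turn -0.0059 (deg 0.5), other 2.0885
```

View pics/w7.png

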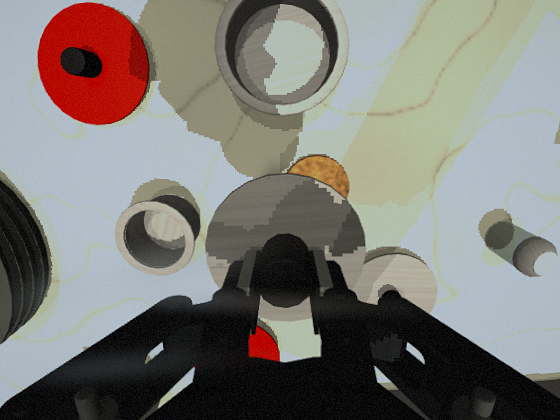

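Run:
```python
import cv2
im=cv2.imread("pics/w7.png")
cv2.imwrite("pics/w7a.png",cv2.resize(im[175:295,95:215],(720,720)[:2],interpolation=cv2.INTER_CUBIC)[:600])
cv2.imwrite("pics/w7b.png",cv2.resize(im[165:265,195:375],(800,444),interpolation=cv2.INTER_CUBIC))
```

```text
(no output)
```

View pics/w7a.png

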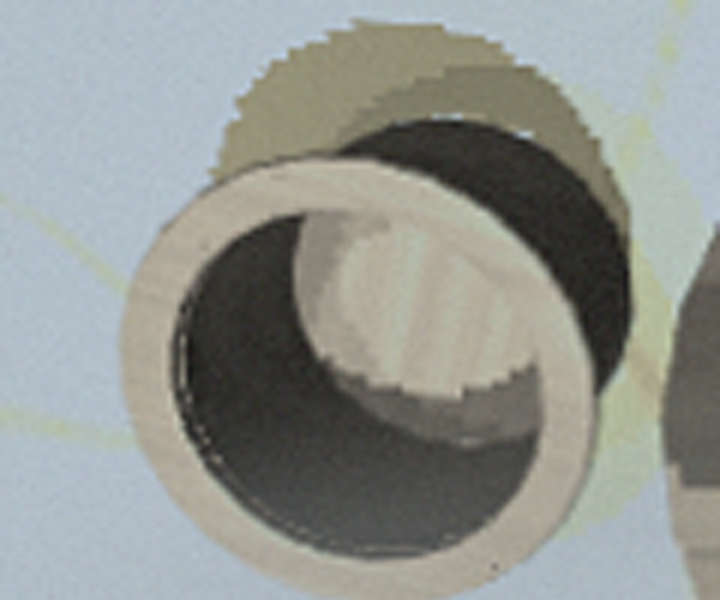

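View pics/w7b.png

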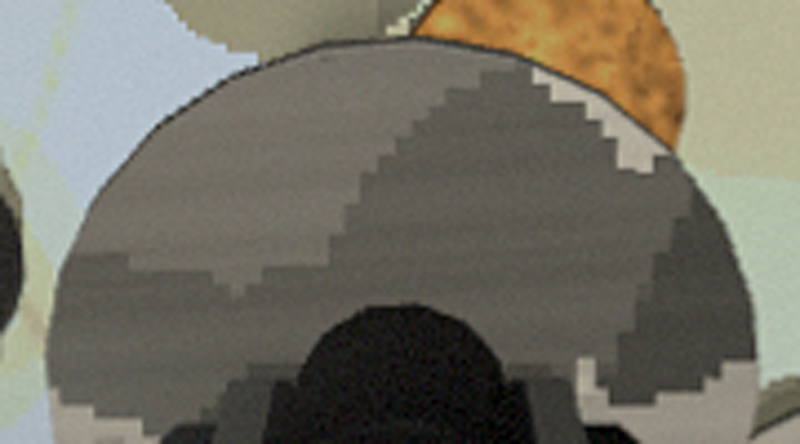

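```bash
cat > cp.py <<'E'
from h import *
def cpts(tag,name,C,sc,off,z):
    P=np.load(tag+".npy"); C=(np.array(C)+.5)/sc-.5+np.array(off)
    if z<0: z=P[2]+z*-1-1
    W=onplane("wrist",C,z,(P[:3],P[3:]))
    A=np.c_[2*W,np.ones(len(W))]; s=np.linalg.lstsq(A,(W**2).sum(1),rcond=None)[0]
    R0=np.sqrt(s[2]+s[0]**2+s[1]**2); res=1000*(np.linalg.norm(W-s[:2],axis=1)-R0)
    print(name,"c",s[:2].round(4),"diam %.1f"%(2000*R0),"res",res.round(1),"rel tcp",(s[:2]-P[:2]).round(4))
E
python3 - <<'E'
from cp import *
cpts("w7","pan_small",[(122,340),(160,235),(215,180),(330,157),(450,195),(540,275),(590,370),(597,410),(575,500),(530,560),(200,540),(145,450)],6,(95,175),.055)
P=np.load("w7.npy")
cpts("w7","lid",[(47,360),(60,265),(100,190),(160,125),(235,75),(325,43),(410,38),(520,57),(670,150),(725,225),(757,350)],4.4444,(195,165),P[2]-.0289+.016)
E
python3 go.py 0.559 -0.4 0.2 90
```

```text
pan_small c [ 0.5667 -0.4155] diam 85.5 res [-0.7 -0.1  1.1  0.6 -0.5 -1.   0.   0.5 -0.   0.2  0.9 -1.1] rel tcp [ 0.0522 -0.1388]
lid c [ 0.5131 -0.2765] diam 87.5 res [-0.2  0.2  0.  -0.1  0.   0.2 -0.1 -0.1 -0.1  0.1 -0. ] rel tcp [-0.0015  0.0001]
t17.62 tcp [ 0.5147 -0.2761  0.2156] jaw 89.5 toolx [-1.    0.01  0.  ] j [-0.49  0.17  0.23  1.64  0.   -0.48] w 0.0238 F [-0.6  0.2 -1.3]
shift [-0.1811 -0.4941  0.0619]
turn -0.0053 (deg 0.5), other 2.0891
```

```bash
python3 go.py 0.568 -0.4155 0.14 90; python3 -m creep '[[-1,[-0.1,-0.18,0],0],[-1,[-0.21,-0.36,0.1],0],[-1,[-0.215,-0.555,0.2],0],[-1,[-0.215,-0.555,0.3],0],[-1,[-0.215,-0.555,0.3],0]]'; python3 -m creep '[[-1,[0,0,0],0],[-1,[0,0,0],0]]'; python3 go.py 0.568 -0.4155 0.0719 90
```

```text
t17.62 tcp [ 0.5147 -0.2761  0.2156] jaw 89.5 toolx [-1.    0.01  0.  ] j [-0.49  0.17  0.23  1.64  0.   -0.48] w 0.0238 F [-0.6  0.2 -1.3]
shift [-0.2177 -0.5559  0.3019]
turn -0.0053 (deg 0.5), other 2.0891
time: 18.25
ee_pos: [0.5669, -0.4144, 0.1384]
eef_rot: [-0.012, -3.138, -0.004]
force: [-0.4, 0.8, -0.8]
grip_width: 0.0241
time: 18.5
ee_pos: [0.5681, -0.4154, 0.143]
eef_rot: [0.011, 3.139, -0.003]
force: [-0.3, 0.2, -0.6]
grip_width: 0.024
t18.50 tcp [ 0.5681 -0.4154  0.143 ] jaw 89.6 toolx [-1.    0.01 -0.  ] j [-0.63  0.45  0.45  1.56  0.   -0.62] w 0.0240 F [-0.3  0.2 -0.6]
shift [1.200e-03 2.000e-04 2.843e-01]
turn -0.0048 (deg 0.4), other 2.0896
```

```bash
python3 -m creep '[[-1,[0,0,0.1],0],[-1,[0,0,0.17],0],[-1,[0,0,0.21],0],[-1,[0,0,0.235],0],[-1,[0,0,0.235],0]]'; python3 go.py 0.568 -0.4155 0.0719 90
python3 - <<'E'
from h import *
s=r.sense(); im=r.snapshot("wrist"); cv2.imwrite("pics/w8.png",im); np.save("w8.npy",np.r_[s["ee_pos"],s["eef_rot"]])
E
```

```text
time: 19.12
ee_pos: [0.5673, -0.416, 0.082]
eef_rot: [-0.013, -3.141, -0.0]
force: [-0.0, 0.1, -0.7]
grip_width: 0.0239
t19.12 tcp [ 0.5673 -0.416   0.082 ] jaw 89.5 toolx [-1.    0.01  0.  ] j [-0.63  0.45  0.33  1.45  0.   -0.62] w 0.0239 F [-0.   0.1 -0.7]
shift [-0.0028  0.0019  0.0403]
turn -0.0056 (deg 0.5), other 2.0888
```

View pics/w8.png

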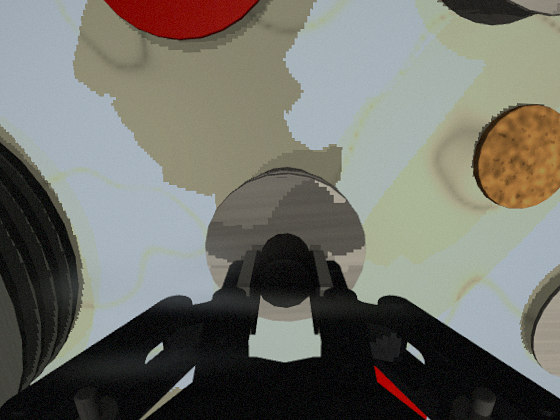

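```bash
python3 -m creep '[[-1,[0,0,0.015],0],[-1,[0,0,0.028],0],[-1,[0,0,0.038],0],[-1,[0,0,0.041],0],[-1,[0,0,0.041],0]]'; python3 go.py 0.568 -0.4155 0.0719 90
```

```text
time: 19.8
ee_pos: [0.5674, -0.416, 0.0721]
eef_rot: [0.013, 3.141, -0.0]
force: [-0.5, 0.9, 3.0]
grip_width: 0.0238
t19.80 tcp [ 0.5674 -0.416   0.0721] jaw 89.5 toolx [-1.    0.01 -0.  ] j [-0.63  0.45  0.32  1.43  0.   -0.62] w 0.0238 F [-0.5  0.9  3. ]
shift [-0.0024  0.0019  0.001 ]
turn -0.0055 (deg 0.5), other 2.0889
```

Seated at the expected height. Release and go to view the large pan and lid.

```bash
python3 -m creep '[[0.2,[0,0,0],0],[0.2,[0,0,0],0],[0.2,[0,0,0],0],[0.3,[0,0,-0.1],0],[1,[0,0,-0.3],0]]'; python3 -m creep '[[1,[0,0,-0.2],0],[1,[0.2,0.1,-0.35],0],[1,[0.4,0.3,-0.4],0],[1,[0.5,0.5,-0.4],0],[1,[0.5,0.7,-0.4],0]]'; python3 -m creep '[[1,[0,0,0],0],[1,[0,0,0],0]]';python3 go.py 0.65 -0.145 0.15 90
python3 - <<'E'
from h import *
s=r.sense(); im=r.snapshot("wrist"); cv2.imwrite("pics/w9.png",im); np.save("w9.npy",np.r_[s["ee_pos"],s["eef_rot"]])
E
```

```text
time: 20.42
ee_pos: [0.5664, -0.4153, 0.145]
eef_rot: [-0.013, -3.138, -0.004]
force: [0.2, -0.6, 0.2]
grip_width: 0.072
time: 21.05
ee_pos: [0.4421, -0.2389, 0.2477]
eef_rot: [0.016, 3.14, -0.001]
force: [0.8, -0.3, 0.2]
grip_width: 0.0855
time: 21.3
ee_pos: [0.444, -0.2401, 0.247]
eef_rot: [0.012, 3.141, -0.001]
force: [-0.4, -0.6, -0.2]
grip_width: 0.0854
t21.30 tcp [ 0.444  -0.2401  0.247 ] jaw 89.6 toolx [-1.    0.01 -0.  ] j [-0.5  -0.02  0.1   1.69 -0.   -0.49] w 0.0854 F [-0.4 -0.6 -0.2]
shift [-0.8207  0.3869  0.3884]
turn -0.0051 (deg 0.4), other 2.0893
```

View pics/w9.png

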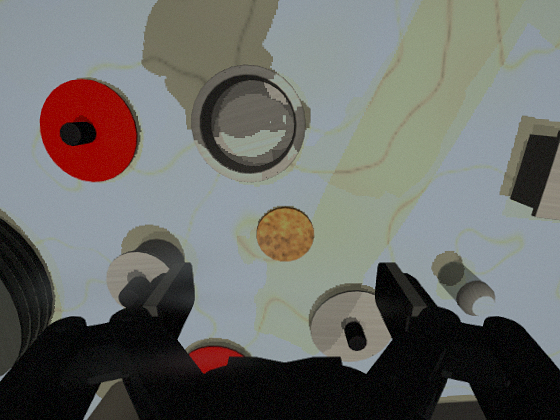

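Run:
```python
import cv2
im=cv2.imread("pics/w9.png")
cv2.imwrite("pics/w9a.png",cv2.resize(im[55:195,180:320],(600,600),interpolation=cv2.INTER_CUBIC))
cv2.imwrite("pics/w9b.png",cv2.resize(im[270:370,295:415],(720,600),interpolation=cv2.INTER_CUBIC))
```

```text
(no output)
```

View pics/w9a.png

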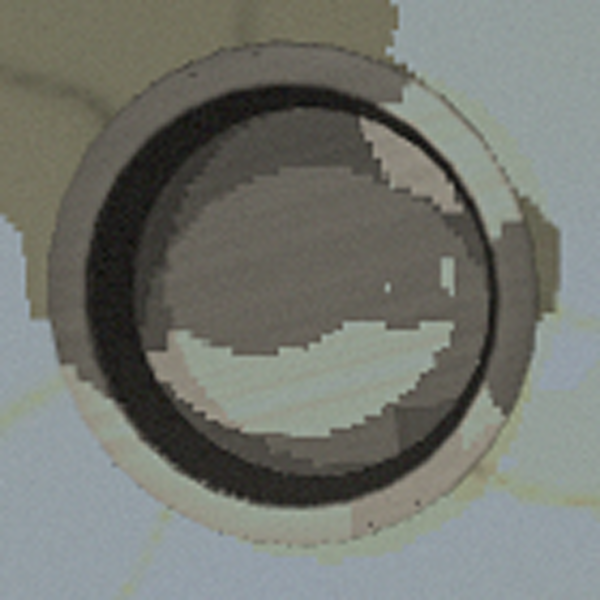

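View pics/w9b.png

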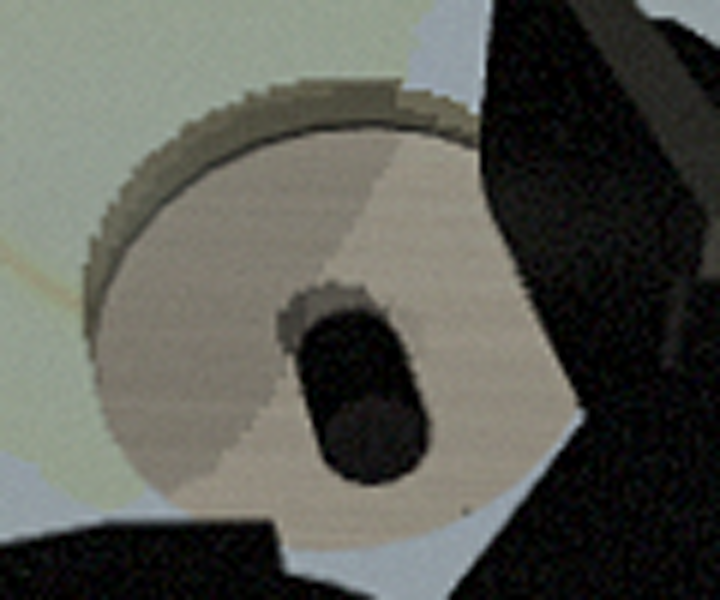

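```bash
python3 - <<'E'
from cp import *
cpts("w9","pan_large",[(48,290),(62,205),(110,120),(190,62),(290,42),(410,75),(495,155),(533,235),(537,310),(505,410),(430,490),(310,545),(210,530),(110,455)],600/140,(180,55),.055)
cpts("w9","lid_large",[(95,340),(120,275),(180,200),(260,150),(370,127),(475,150),(110,420),(160,495),(300,549),(380,547),(470,515)],6,(295,270),.016)
E
python3 go.py 0.66 -0.144 0.11 90
```

```text
pan_large c [ 0.3813 -0.2784] diam 118.8 res [-0.1 -0.4 -0.1 -0.2 -0.2  0.1  0.4  1.2  0.4 -1.  -2.3  0.9  1.2  0.2] rel tcp [-0.0628 -0.0383]
lid_large c [ 0.6638 -0.1437] diam 121.3 res [ 0.7 -0.7 -0.6  0.2  0.7 -0.3 -0.4  0.5 -0.1  0.2 -0.3] rel tcp [0.2198 0.0964]
t21.35 tcp [ 0.444  -0.2405  0.2467] jaw 89.5 toolx [-1.    0.01 -0.  ] j [-0.5  -0.01  0.1   1.69 -0.   -0.49] w 0.0857 F [ 0.9 -1.3 -0.2]
shift [-0.8605  0.3935  0.5468]
turn -0.0056 (deg 0.5), other 2.0888
```

```bash
python3 -m creep '[[1,[-0.2,0.1,0],0],[1,[-0.4,0.2,0],0],[1,[-0.6,0.3,0.1],0],[1,[-0.8,0.39,0.2],0],[1,[-0.878,0.394,0.4],0]]' 60; python3 -m creep '[[1,[0,0,0.1],0],[1,[0,0,0.1],0],[1,[0,0,0.1],0]]'; python3 go.py 0.6645 -0.1437 0.025 90
```

```text
time: 21.98
ee_pos: [0.6675, -0.1429, 0.1454]
eef_rot: [0.011, 3.14, -0.0]
force: [1.6, -0.0, -0.8]
grip_width: 0.0853
time: 22.35
ee_pos: [0.6645, -0.1442, 0.1229]
eef_rot: [0.015, 3.14, -0.0]
force: [-0.4, 0.0, 0.4]
grip_width: 0.0855
t22.35 tcp [ 0.6645 -0.1442  0.1229] jaw 89.5 toolx [-1.    0.01 -0.  ] j [-0.21  0.39  0.33  1.51 -0.   -0.2 ] w 0.0855 F [-0.4  0.   0.4]
shift [0.0006 0.0022 0.3917]
turn -0.0062 (deg 0.5), other 2.0882
```

```bash
python3 -m creep '[[1,[0,0.002,0.2],0],[1,[0,0.002,0.34],0],[1,[0,0.002,0.385],0],[1,[0,0.002,0.385],0],[-1,[0,0.002,0.385],0]]' 70; python3 -m creep '[[-1,[0,0,0],0],[-1,[0,0,0],0],[-1,[0,0,0],0],[-1,[0,0,0],0]]'; python3 go.py
```

```text
time: 22.98
ee_pos: [0.6653, -0.1431, 0.028]
eef_rot: [0.013, 3.138, -0.001]
force: [0.5, -0.5, 1.1]
grip_width: 0.07
time: 23.48
ee_pos: [0.6646, -0.1429, 0.0266]
eef_rot: [0.013, 3.14, -0.001]
force: [-0.4, -0.7, 5.9]
grip_width: 0.0233
t23.48 tcp [ 0.6646 -0.1429  0.0266] jaw 89.5 toolx [-1.    0.01 -0.  ] j [-0.21  0.41  0.17  1.33 -0.   -0.2 ] w 0.0233 F [-0.4 -0.7  5.9]
```

```bash
python3 -m creep '[[-1,[0,0,-0.2],0],[-1,[0,0,-0.4],0],[-1,[0.1,0,-0.6],0],[-1,[0.3,-0.1,-0.6],0],[-1,[0.5,-0.2,-0.6],0]]' 70; python3 -m creep '[[-1,[0.2,-0.1,0],0],[-1,[0.4,-0.2,0],0],[-1,[0.6,-0.33,0],0],[-1,[0.6,-0.33,0],0],[-1,[0.6,-0.33,0],0]]'; python3 go.py 0.3813 -0.2784 0.0696 90
python3 - <<'E'
from h import *
s=r.sense(); im=r.snapshot("wrist"); cv2.imwrite("pics/w10.png",im); np.save("w10.npy",np.r_[s["ee_pos"],s["eef_rot"]])
E
```

```text
time: 24.1
ee_pos: [0.5376, -0.192, 0.1757]
eef_rot: [0.011, 3.141, -0.0]
force: [-0.3, -1.0, -1.6]
grip_width: 0.0238
time: 24.72
ee_pos: [0.3881, -0.273, 0.1755]
eef_rot: [0.014, 3.141, 0.0]
force: [-0.4, 0.0, -1.6]
grip_width: 0.0238
t24.73 tcp [ 0.3881 -0.273   0.1755] jaw 89.5 toolx [-1.    0.01 -0.  ] j [-0.61 -0.11 -0.12  1.55  0.   -0.6 ] w 0.0238 F [-0.4  0.  -1.6]
shift [ 0.0269 -0.0217  0.4237]
turn -0.0061 (deg 0.5), other 2.0883
```

View pics/w10.png

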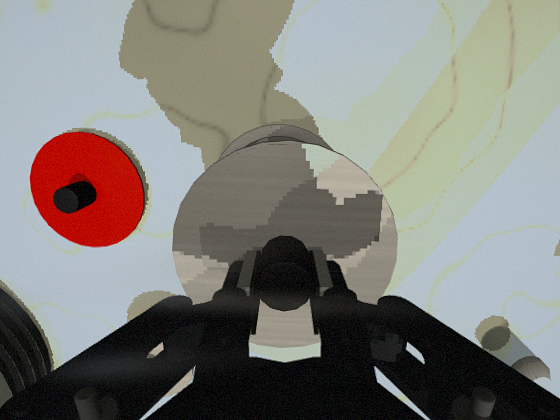

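```bash
python3 - <<'E'
from cp import *
P=np.load("w10.npy")
cpts("w10","lid",[(172,236),(398,238),(284,140),(340,152),(228,153)],1,(0,0),P[2]-.0266+.016)
E
python3 -m creep '[[-1,[0.027,-0.021,0.1],0],[-1,[0.027,-0.021,0.22],0],[-1,[0.027,-0.021,0.32],0],[-1,[0.027,-0.021,0.37],0],[-1,[0.027,-0.021,0.375],0]]'; python3 -m creep '[[-1,[0,0,0],0]]'; python3 go.py 0.3813 -0.2784 0.0696 90
```

```text
lid c [ 0.3872 -0.2729] diam 122.4 res [-0.  -0.  -0.3  0.2  0.2] rel tcp [-0.0009  0.0001]
time: 25.4
ee_pos: [0.3815, -0.2776, 0.0812]
eef_rot: [-0.011, -3.14, -0.001]
force: [-0.3, -0.6, -1.2]
grip_width: 0.0237
time: 25.52
ee_pos: [0.3819, -0.2783, 0.0826]
eef_rot: [0.012, 3.141, -0.001]
force: [0.2, 0.2, -1.4]
grip_width: 0.024
t25.52 tcp [ 0.3819 -0.2783  0.0826] jaw 89.6 toolx [-1.    0.01 -0.  ] j [-0.63 -0.1  -0.3   1.37  0.   -0.62] w 0.0240 F [ 0.2  0.2 -1.4]
shift [ 0.0023 -0.0005  0.0521]
turn -0.0052 (deg 0.4), other 2.0892
```

```bash
python3 -m creep '[[-1,[0,0,0.02],0],[-1,[0,0,0.035],0],[-1,[0,0,0.048],0],[-1,[0,0,0.053],0],[-1,[0,0,0.053],0]]'; python3 go.py 0.3813 -0.2784 0.0696 90
```

```text
time: 26.15
ee_pos: [0.3812, -0.2782, 0.0695]
eef_rot: [0.013, 3.141, -0.001]
force: [-2.9, 1.8, 7.6]
grip_width: 0.0237
t26.15 tcp [ 0.3812 -0.2782  0.0695] jaw 89.5 toolx [-1.    0.01 -0.  ] j [-0.63 -0.1  -0.32  1.35  0.   -0.62] w 0.0237 F [-2.9  1.8  7.6]
shift [-0.0002 -0.0006 -0.0003]
turn -0.0056 (deg 0.5), other 2.0888
```

```bash
python3 -m creep '[[0.2,[0,0,0],0],[0.2,[0,0,0],0],[0.2,[0,0,0],0],[0.3,[0,0,-0.1],0],[1,[0,0,-0.3],0]]'; python3 -m creep '[[1,[0,0,-0.2],0],[1,[0,0,-0.45],0],[1,[0,0.25,-0.5],0],[1,[0.05,0.5,-0.5],0],[1,[0.05,0.6,-0.5],0]]'; python3 -m creep '[[1,[0,0,0],0],[1,[0,0,0],0]]';python3 go.py
python3 - <<'E'
from h import *
s=r.sense(); np.save("w11.npy",np.r_[s["ee_pos"],s["eef_rot"]])
for n,k in [("wrist","w11"),("top","top1"),("scene","scene1")]: cv2.imwrite(f"pics/{k}.png",r.snapshot(n))
a=cv2.imread("pics/top1.png")[130:320,120:460]
cv2.imwrite("pics/top1c.png",cv2.resize(a,(800,447),interpolation=cv2.INTER_CUBIC))
a=cv2.imread("pics/scene1.png")[110:290,40:460]
cv2.imwrite("pics/scene1c.png",cv2.resize(a,(800,343),interpolation=cv2.INTER_CUBIC))
E
```

```text
time: 26.78
ee_pos: [0.3803, -0.2775, 0.1426]
eef_rot: [-0.013, -3.138, -0.004]
force: [1.4, -0.0, 0.1]
grip_width: 0.0716
time: 27.4
ee_pos: [0.3694, -0.1261, 0.2692]
eef_rot: [0.011, 3.14, -0.0]
force: [0.2, -1.0, 0.6]
grip_width: 0.0855
time: 27.65
ee_pos: [0.3701, -0.1284, 0.2685]
eef_rot: [0.012, 3.141, -0.0]
force: [-0.3, -0.9, 1.2]
grip_width: 0.0852
t27.65 tcp [ 0.3701 -0.1284  0.2685] jaw 89.5 toolx [-1.    0.01 -0.  ] j [-0.33 -0.27 -0.08  1.76 -0.   -0.33] w 0.0852 F [-0.3 -0.9  1.2]
```

View pics/w11.png

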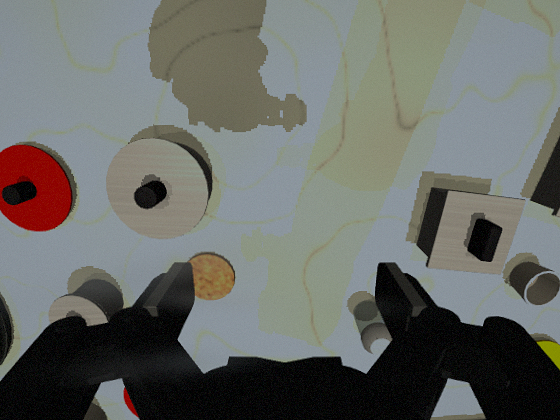

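View pics/top1c.png

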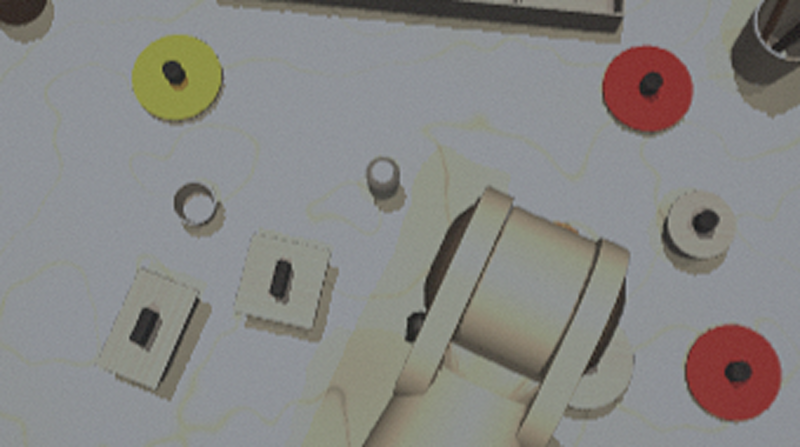

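View pics/scene1c.png

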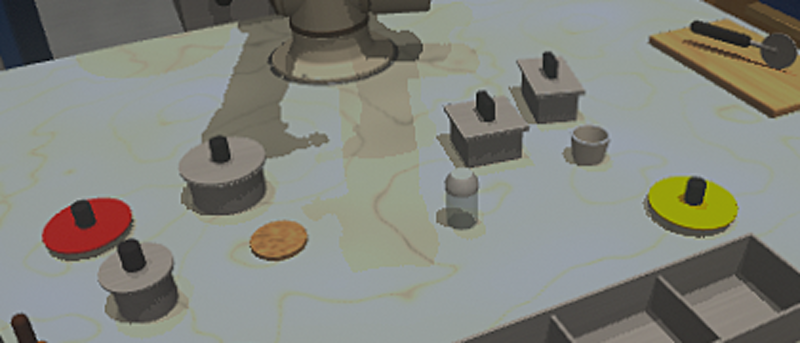

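All four lids sit flat on their own pans, and the shaker (383,177) and cup (197,205) are at the same pixels in the top crop as at the start.

Run:
```python
from h import *
print(r.sense()["joint_vel"].round(3), r.hand_in())
```

```text
the job is handed in; nothing more can be done
[-0.     0.     0.002 -0.    -0.     0.002] None
```

I put all four bare-steel lids on their own pans, in the order square, oblong, small round, large round. I released each one and handed the job in at about 28 s of the 104 s allowed. The red and yellow look-alike lids were not touched.

- **Seating:** Each lid stopped at 43 mm above its pickup height, to within about 0.2 mm, which is the closed height. The vertical contact force there was 3 to 8 N.
- **Final pictures:** They show all four lids flat and the gripper clear of everything. The shaker and cup are at the same top-camera pixels as at the start.
- **Less certain:** I judged the final centring and level only by eye. In the last top view the arm covered most of the large pan, so I checked that one in the wrist and scene pictures. No check failed or disagreed beyond 1 to 4 mm of noise in the readings.

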